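# Fit the return spring to the dough sheeter's scraper carriage

### The job

The scraper carriage of the dough sheeter has been washed and needs its return spring back: take the spring with the red handle (not the blue or the yellow one), put the hook at its end down into the hole of the white block, then stretch the spring and lower its ring over the brass post. Push it down until the red handle stands on the carriage plate, and let go, so that the spring stays stretched between the hole and the post.

Things in the scene. Friction and masses are not known exactly. Their poses are not given: they have to be found in the camera images.
- red_spring: Spring with red handle, 0.15 kg, upright on handle foot and hook tip. Origin: foot plane, below ring centre; x from hook to ring, z up. Level wire ring: centre 14 mm above origin, 26 mm inside, 40 outside, 6 thick. Handle: block, x 24, y 28 (grip across), 60 mm tall from the foot, centre 36 mm behind ring (x -36). Coil behind it, 19 mm thick, 51 mm up. Blue and yellow springs are bystanders.
- red_hook (a point): Bottom tip of the red spring's hook: a straight 8 mm steel leg hanging from the coil's far end to the foot plane, 134 mm behind the ring's centre (x = -134 mm) when unstretched. Pulling the handle along the spring, hook held, stretches it by up to 55 mm: 1.3 N to start plus 130 N per metre. It does not bend.
- anchor_hole (a point): Centre of the hole's mouth in the white block (50 x 50 mm, level top 40 mm above the counter). Round vertical hole, 27 mm wide, 32 mm deep to the carriage plate. x points to the post, z up. Dark plate, fixed, 240 x 160 mm, top 8 mm above the counter. A white roller (end cheeks 44 mm high) lies parallel, its near edge 75 mm to the far side of the hole-to-post line.
- post_top (a point): Centre of the top of the upright brass post on the carriage plate: 10 mm in diameter, 24 mm tall above the plate (32 mm above the counter), 176 mm from the hole's centre along the hole's x. A thin 22 mm collar, 3 mm high, rings its foot.

How it is judged:
On the way:
1. the red spring's hook is in the hole of the white block, before the ring goes over the post (horizontal distance between red_hook and anchor_hole below 0.014 m and z of red_hook in the frame of anchor_hole below -0.003 m and not (horizontal distance between red_spring and post_top below 0.016 m and z of red_spring in the frame of post_top below -0.016 m)), for 0.1 s.
At the end, for the whole second after the job is handed in: The red spring's hook leg hangs at least 18 mm deep in the hole (within 14 mm of its axis), its ring is round the post (centre within 16 mm of the post's, the foot of the handle at most 8 mm above the plate), it is stretched by 14 mm or more, upright within 11 degrees, at rest and released (horizontal distance between red_hook and anchor_hole below 0.014 m and z of red_hook in the frame of anchor_hole below -0.018 m and horizontal distance between red_spring and post_top below 0.016 m and z of red_spring in the frame of post_top below -0.016 m and distance between red_spring and red_hook above 0.148 m and angle between red_spring's own z axis and vertical below 0.2 rad and linear speed of red_spring below 0.02 m/s); the robot touches nothing.
It also fails if it takes over 38 s, if anything falls off the work surface, if the arm or the gripper's body presses on something with over 40 N, if the wrist force passes 120 N, or if a joint passes its speed limit or range.

### The arm

A 6-joint arm with a two-finger parallel gripper is mounted at the origin on the work surface. World frame = base frame: x ahead of the robot, y to its left, z up, the work surface at z = 0. Lengths are in m, angles in rad, forces in N, time in s.
With the tool pointing down it reaches from about 0.35 to 0.95 m from the base axis. Payload 17.4 kg.
Tool frame: the origin (TCP) lies midway between the tips of the shut fingers; the grasp point (between the pads) lies 19 mm behind it (hold_point_z is the distance from the TCP to the grasp point, in m); z points along the fingers, y is the direction in which the jaws open and shut (so a half turn about z gives the same grasp; the last joint's range is limited). The gripper opens to 93 mm and grips with 3 to 60 N. Pads are 15 mm wide; open, the fingers measure 128 mm over their backs; the gripper's body (75 mm by 188 mm) begins 65 mm behind the grasp point.
Start: joints at [-1.178, 0.116, 1.442, -0, 1.584, -0.038], TCP at [0.282, -0.613, 0.192] pointing down, gripper open.
Joint ranges: [-2.83, 2.83], [-0.83, 2.19], [0.07, 2.5], [-1.14, 4.28], [0.01, 3], [-2.97, 2.97]. Speed limits (rad/s): [1.89, 1.89, 2.22, 3.14, 3.14, 3.14].

### API

Orientations are given as a unit quaternion [w, x, y, z].
In Python, from station import get_state, get_image, camera_params, finish_job, hold_point_z gives the robot as it stands. The module is installed in compiled form; this text tells all that it offers.
- The arm moves only by the tool servo_tool, never from a script. Its argument "moves" is a list of rows, each a list of 2 entries, a list of its own where there are three numbers: the shift along the tool's x, y, z in cm, then the turn, a rotation vector about the tool's x, y, z in degrees. In form: [[[dx, dy, dz], [wx, wy, wz]], ...]. A call has 1 to 12 rows; each row is the pose to reach, as a shift and turn from the pose measured when the call began, along the tool's axes at that moment; what a row does not reach only later rows make up. A row lasts 1/8 s, in which the tool goes at most 62.5 mm and 10.7 degrees, less where a joint would pass 70% of its speed; a pose out of reach is approached as far as the arm can. A call with a gripper value outside its range is refused whole. "grip" is the opening, from 0 (shut) to 1 (fully open), set as the call begins (left out, the last holds). The fingers move at their own pace and stop on an object; "force" is the grip in N (left out, the last holds). Time passes only in rows, so rows that repeat a pose let the fingers close. It gives the time, the measured TCP pose, the force and the opening at its end, in the units of the state.
- get_state(): the state, without advancing time (a new reading comes with each control period).
- get_image(name): name is "scene" or "top"; returns (picture, depth): 384x512x3 uint8, red, green, blue; 384x512 float32, m along the optical axis (not along the pixel's ray), 0 where there is no reading.
- camera_params(name): a dict with "vertical_fov" (degrees; the focal length in pixels is half the picture's height over the tangent of half this angle, whatever the lens; pixels are square), "cx", "cy" (the principal point, pixels), "extrinsics" (4x4, takes a point from world to camera coordinates). Camera axes: x right, y down, z forward; pixel columns grow to the right and rows downward; lengths in m; the calibration is good to about 2 mm. A picture is of the moment at which its call begins. camera_params takes no time and is no camera call.
- finish_job(): hands the job in, once; it reports no verdict.
The state is a dict: "clock": time; "joint_positions": joint angles; "joint_velocities": joint speeds; "joint_efforts": joint torques, N m; "eef_pos": TCP position; "ee_rot": TCP orientation; "force": force on the tool from outside, world axes, zero at the start; "wrist_torque": the same for the moment, N m; "gripper_width": opening from 0.0 (shut) to 1.0 (fully open).
Only numpy, scipy, OpenCV 4.12 (cv2) and the standard library are available. Lean on these libraries where they do the work, as an engineer would, in place of code of your own. Each camera call takes 0.05 s, during which the arm holds its last target.

## Working session

There is one attempt and no reset: what is moved stays moved. The work goes in short steps, Python scripts to look and compute and a tool call to move; the robot and the scene stay as the last step left them, time stands still between calls to the robot, and variables do not carry over. Pictures are saved under pics/ and viewed, and the job is handed in when it is done.

Besides the shell and the picture viewer there is one more tool, called after ">>>" by a JSON object that holds its "op" and its "data", one argument or row to a line. servo_tool: Moves the arm, as the interface text tells. Its arguments: {"type":"object","properties":{"moves":{"type":"array"},"grip":{"type":"number"},"force":{"type":"number"}},"required":["moves"]}

```bash
mkdir -p pics; cat > h.py <<'E'
import numpy as np, cv2, json
from station import *
def snap(n,tag):
    im,d=get_image(n); cv2.imwrite(f'pics/{tag}.png',im[:,:,::-1]); np.savez(f'pics/{tag}.npz',im=im,d=d); return im,d
def K(n):
    p=camera_params(n); f=192/np.tan(np.radians(p['vertical_fov'])/2); return f,p['cx'],p['cy'],np.array(p['extrinsics'])
def ray(n,u,v):
    f,cx,cy,E=K(n); R=E[:3,:3];t=E[:3,3]
    return -R.T@t, R.T@np.array([(u-cx)/f,(v-cy)/f,1])
def onz(n,u,v,z):
    o,d=ray(n,u,v); return o+d*(z-o[2])/d[2]
def cloud(n,d):
    f,cx,cy,E=K(n); v,u=np.mgrid[0:384,0:512]
    P=np.stack([(u-cx)/f*d,(v-cy)/f*d,d],-1); return (P-E[:3,3])@E[:3,:3]
E
python3 - <<'E'
from h import *
for n in('scene','top'):
    snap(n,n+'0'); print(camera_params(n))
print(get_state(),hold_point_z)
E
```

```text
{'vertical_fov': 55.60462337906569, 'cx': 246.99542752928897, 'cy': 190.72751758053582, 'extrinsics': array([[ 0.20899954,  0.97765838,  0.02243415, -0.07121917],
       [ 0.56091819, -0.1010557 , -0.82168031, -0.259721  ],
       [-0.80105553,  0.18431453, -0.56950697,  1.30669675],
       [ 0.        ,  0.        ,  0.        ,  1.        ]])}
{'vertical_fov': 51.22334389399283, 'cx': 256.4558553016148, 'cy': 186.53567541492205, 'extrinsics': array([[-2.17285118e-02, -9.99763881e-01,  2.34066570e-04,
        -2.28487771e-02],
       [-9.95379742e-01,  2.16113257e-02, -9.35527612e-02,
         5.60689495e-01],
       [ 9.35256131e-02, -2.26574739e-03, -9.95614296e-01,
         8.26120975e-01],
       [ 0.00000000e+00,  0.00000000e+00,  0.00000000e+00,
         1.00000000e+00]])}
{'clock': 0.1, 'joint_positions': array([-1.17778509e+00,  1.16494227e-01,  1.44217451e+00, -1.12143977e-05,
        1.58398864e+00, -3.77963936e-02]), 'joint_velocities': array([ 1.85763896e-03, -3.96875147e-04, -2.07490611e-03, -1.59462593e-04,
        4.66690470e-04, -4.33539541e-05]), 'joint_efforts': array([ 3.21354441e-03, -7.22892523e+01, -6.23864150e+01,  7.81239965e-02,
        2.27774517e-02, -3.87661282e-05]), 'eef_pos': array([ 0.28179904, -0.61314794,  0.19135599]), 'ee_rot': array([-5.22994615e-04,  9.76890038e-01,  2.13741831e-01, -9.95732627e-05]), 'force': array([-0.01305958, -0.13848964,  0.07131026]), 'wrist_torque': array([-0.00869529,  0.01036257,  0.03017594]), 'gripper_width': 1.0023626499542373} 0.0188
```

View pics/scene0.png

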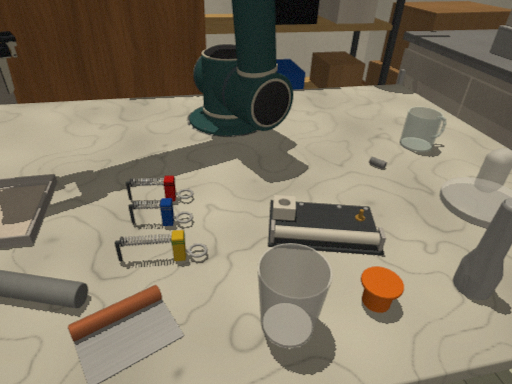

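View pics/top0.png

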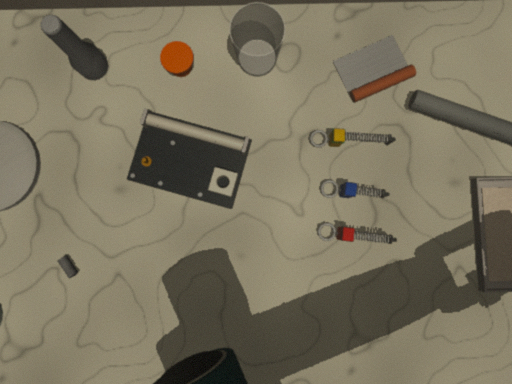

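```bash
python3 - <<'E'
from h import *
a=np.load('pics/top0.npz');im,d=a['im'],a['d']
c1=cv2.resize(im[200:260,300:410],None,fx=7,fy=7,interpolation=cv2.INTER_CUBIC)
c2=cv2.resize(im[105:210,120:255],None,fx=5,fy=5,interpolation=cv2.INTER_CUBIC)
cv2.imwrite('pics/c1.png',c1[:,:,::-1]);cv2.imwrite('pics/c2.png',c2[:,:,::-1])
P=cloud('top',d)
hsv=cv2.cvtColor(im,cv2.COLOR_RGB2HSV).astype(int);H,S,V=hsv[...,0],hsv[...,1],hsv[...,2]
for nm,m in(('red',((H<6)|(H>174))&(S>150)&(V>90)),('blue',(H>105)&(H<130)&(S>120)),('yel',(H>20)&(H<32)&(S>150)&(V>120)),('brass',(H>8)&(H<24)&(S>120))):
    n,l,st,c=cv2.connectedComponentsWithStats(m.astype(np.uint8))
    for i in range(1,n):
        if st[i,4]>15:
            q=P[l==i]; print(nm,st[i],c[i].round(1),np.median(q,0).round(4),'zmax',np.percentile(q[:,2],[50,95]).round(4), 'on z.06',onz('top',*c[i],.06).round(4))
print('counter z',np.median(P[250:300,330:360,2]), 'plate', [P[v,u].round(3) for u,v in((190,160),(160,150),(215,192),(231,174),(223,181))])
E
```

```text
red [342 227  13  14 146] [347.8 233.8] [ 0.4567 -0.2175  0.06  ] zmax [0.06   0.0619] on z.06 [ 0.457  -0.2176  0.06  ]
blue [345 183  12  13 126] [350.3 189. ] [ 0.5477 -0.2263  0.0599] zmax [0.0599 0.0616] on z.06 [ 0.5477 -0.2265  0.06  ]
yel [334 129  11  12 130] [339.  134.6] [ 0.6608 -0.208   0.0597] zmax [0.0597 0.0618] on z.06 [ 0.6611 -0.208   0.06  ]
brass [160  41  34  36 941] [176.8  57.9] [0.8365 0.1281 0.0522] zmax [0.0522 0.0548] on z.06 [0.8328 0.127  0.06  ]
brass [351  65  65  37 764] [383.4  82.5] [ 0.7823 -0.3171  0.0253] zmax [0.0253 0.0289] on z.06 [ 0.7699 -0.3057  0.06  ]
brass [333 128  12  14 142] [338.5 134.8] [ 0.6608 -0.2066  0.0595] zmax [0.0595 0.0618] on z.06 [ 0.6607 -0.207   0.06  ]
brass [329 141  12   5  32] [333.5 143.8] [ 0.648  -0.2013  0.0231] zmax [0.0231 0.0369] on z.06 [ 0.642  -0.1959  0.06  ]
brass [141 156  11  11  94] [146.1 161. ] [0.6208 0.2023 0.0112] zmax [0.0112 0.032 ] on z.06 [0.6146 0.1907 0.06  ]
counter z 5.6062222037173213e-05 plate [array([0.624, 0.109, 0.006]), array([0.647, 0.175, 0.007]), array([0.551, 0.054, 0.019]), array([0.586, 0.018, 0.04 ]), array([0.576, 0.038, 0.007])]
```

View pics/c1.png

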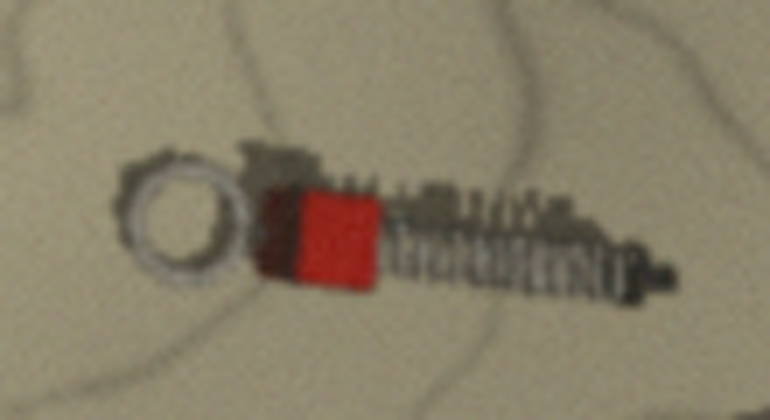

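View pics/c2.png

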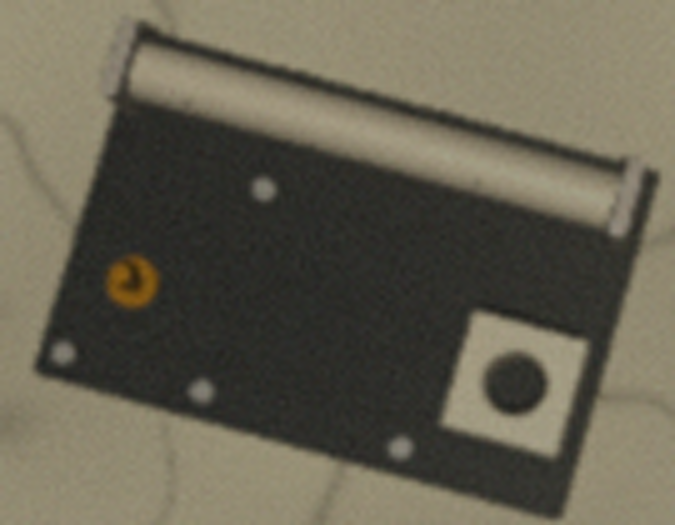

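```bash
python3 - <<'E'
from h import *
a=np.load('pics/top0.npz');im,d=a['im'],a['d']
cv=lambda c,s,u0,v0:((c[0]+.5)/s-.5+u0,(c[1]+.5)/s-.5+v0)
# block & hole
g=im.min(2)[105:210,120:255]; G=cv2.resize(g,None,fx=5,fy=5,interpolation=cv2.INTER_CUBIC)
n,l,st,c=cv2.connectedComponentsWithStats((G>110).astype(np.uint8))
i=l[350,500]; cs,_=cv2.findContours((l==i).astype(np.uint8),cv2.RETR_CCOMP,cv2.CHAIN_APPROX_NONE)
cs=sorted(cs,key=cv2.contourArea)[::-1]
r=cv2.minAreaRect(cs[0]); e=cv2.fitEllipse(cs[1]); print('block',r,'hole',e)
bx=cv2.boxPoints(r); Q=np.array([onz('top',*cv(p,5,120,105),.04) for p in bx]);print(Q.round(4),Q.mean(0),[np.linalg.norm(Q[k]-Q[k-1]).round(4) for k in range(4)])
hole=onz('top',*cv(e[0],5,120,105),.04);print('hole',hole)
hsv=cv2.cvtColor(cv2.resize(im[105:210,120:255],None,fx=5,fy=5,interpolation=cv2.INTER_CUBIC),cv2.COLOR_RGB2HSV)
m=((hsv[...,0]>8)&(hsv[...,0]<26)&(hsv[...,1]>110)).astype(np.uint8)
cs,_=cv2.findContours(m,cv2.RETR_EXTERNAL,cv2.CHAIN_APPROX_NONE);c0=max(cs,key=cv2.contourArea)
e=cv2.fitEllipse(c0);post=onz('top',*cv(e[0],5,120,105),.011);print('post',e,post)
v=(post-hole)[:2];print('dist',np.linalg.norm(v),'ang',np.degrees(np.arctan2(v[1],v[0])))
# post top by depth
P=cloud('top',d);s=P[150:172,135:157].reshape(-1,3);q=s[s[:,2]>.027];print('posttop pts',len(q),q.mean(0))
b=P[165:200,205:240].reshape(-1,3);q=b[(b[:,2]>.036)&(b[:,2]<.044)];print('block depth mean',q.mean(0), len(q))
h=onz('top',347.8,233.8,.06)
C=cv2.resize(im[200:260,300:410],None,fx=7,fy=7,interpolation=cv2.INTER_CUBIC)
hs=cv2.cvtColor(C,cv2.COLOR_RGB2HSV)
m=(((hs[...,0]<8)|(hs[...,0]>172))&(hs[...,1]>150)&(hs[...,2]>140)).astype(np.uint8)
c0=max(cv2.findContours(m,cv2.RETR_EXTERNAL,cv2.CHAIN_APPROX_NONE)[0],key=cv2.contourArea);r=cv2.minAreaRect(c0);B=np.array([onz('top',*cv(p,7,300,200),.06) for p in cv2.boxPoints(r)])
print('handle',r,B.mean(0),[(B[k]-B[k-1])[:2].round(4) for k in range(4)])
h=B.mean(0)
ring=onz('top',*cv((188,220),7,300,200),.016); end=onz('top',*cv((640,275),7,300,200),.053)
print('ring',ring,'end',end)
v=(ring-h)[:2];print(np.linalg.norm(v),np.degrees(np.arctan2(v[1],v[0])));v=(h-end)[:2];print(np.linalg.norm(v),np.degrees(np.arctan2(v[1],v[0])))
v=(ring-end)[:2];print(np.linalg.norm(v),np.degrees(np.arctan2(v[1],v[0])))
# depth points coil
s=P[215:250,355:400].reshape(-1,3);q=s[s[:,2]>.035];mm=q[:,:2].mean(0);w=np.linalg.svd(q[:,:2]-mm)[2][0];print('coil',mm,np.degrees(np.arctan2(w[1],w[0])),q[:,1].min(),q[:,1].max(),q[:,2].max())
# scene red
a=np.load('pics/scene0.npz');im2=a['im'];P2=cloud('scene',a['d'])
s=P2[160:210,100:205].reshape(-1,3); cc=im2[160:210,100:205].reshape(-1,3).astype(int)
q=s[(cc[:,0]>120)&(cc[:,1]<60)];print('scene red',len(q),q.min(0),q.max(0),q.mean(0))
E
```

```text
block ((514.3858642578125, 383.16583251953125), (115.76358032226562, 115.54367065429688), 16.12757682800293) hole ((514.6680908203125, 383.3289489746094), (69.85855865478516, 71.58271789550781), 77.81867980957031)
[[0.5555 0.0662 0.04  ]
 [0.6021 0.0522 0.04  ]
 [0.5875 0.0057 0.04  ]
 [0.541  0.0199 0.04  ]] [0.57154778 0.03598362 0.04      ] [np.float64(0.0485), np.float64(0.0486), np.float64(0.0488), np.float64(0.0486)]
hole [0.57141031 0.03586731 0.04      ]
post ((132.43931579589844, 281.7355651855469), (54.31658172607422, 55.537208557128906), 58.4261360168457) [0.62272136 0.20421868 0.011     ]
dist 0.17599718017784147 ang 73.04954184095419
posttop pts 18 [0.60682604 0.17784537 0.12489012]
block depth mean [0.57188579 0.0358796  0.03982269] 443
handle ((341.15185546875, 242.15869140625), (66.70598602294922, 78.83605194091797), 6.4588165283203125) [ 0.45620799 -0.21845086  0.06      ] [array([0.0026, 0.019 ]), array([ 0.0224, -0.0035]), array([-0.0026, -0.0191]), array([-0.0224,  0.0036])]
ring [ 0.46260207 -0.18211253  0.016     ] end [ 0.44461285 -0.30655541  0.053     ]
0.036896591662265825 80.02041647203762
0.08886427783621809 82.50258151622378
0.12573640545143286 81.7744133304097
coil [ 0.44954064 -0.27063903] -97.69752196941084 -0.31778652271904645 -0.03308884391454142 0.8749572511965368
scene red 55 [ 0.44405918 -0.22819518  0.05582161] [ 1.20730367 -0.19746147  0.53236301] [ 0.47350836 -0.21733678  0.06858374]
```

```bash
cat >> h.py <<'E'
from scipy.spatial.transform import Rotation as Ro
def rel(pos,yaw):
    s=get_state(); w,x,y,z=s['ee_rot']; R=Ro.from_quat([x,y,z,w])
    a=np.radians(yaw); T=Ro.from_matrix(np.array([[np.cos(a),np.sin(a),0],[np.sin(a),-np.cos(a),0],[0,0,-1]]))
    print('t',s['clock'],'tcp',s['eef_pos'].round(4),'yaw',np.degrees(np.arctan2(*R.as_matrix()[[1,0],0])).round(2),'F',s['force'].round(2),'w',s['gripper_width'])
    print('shift cm',(R.inv().apply(np.array(pos)-s['eef_pos'])*100).round(2),'rot',np.degrees((R.inv()*T).as_rotvec()).round(2))
E
python3 - <<'E'
from h import *
rel((.457,-.2178,.12),82)
E
```

```text
t 0.1 tcp [ 0.2818 -0.6131  0.1914] yaw 24.68 F [-0.01 -0.14  0.07] w 1.0023626499542373
shift cm [ 32.43 -28.6    7.17] rot [-5.000e-02 -3.000e-02 -5.732e+01]
```

>>> {"op": "servo_tool", "data": {
  "moves": [
    [[4,-3.5,0.5],[0,0,-7]],
    [[8,-7,1],[0,0,-14]],
    [[12,-10.5,2],[0,0,-21]],
    [[16,-14,3],[0,0,-28]],
    [[20,-17.5,4],[0,0,-35]],
    [[24,-21,5],[0,0,-42]],
    [[28,-24.5,6],[0,0,-49]],
    [[31,-27.3,6.6],[0,0,-55]],
    [[32.4,-28.6,7.2],[0,0,-57.3]],
    [[32.4,-28.6,7.2],[0,0,-57.3]],
    [[32.4,-28.6,7.2],[0,0,-57.3]]
  ],
  "grip": 0.75
}}

```text
clock: 1.48
eef_pos: [0.4565, -0.2188, 0.1198]
ee_rot: [-0.0, 0.755, 0.655, 0.0]
force: [-0.3, -0.0, -0.0]
gripper_width: 0.749
```

```bash
python3 - <<'E'
from h import *
rel((.457,-.2178,.023),82)
snap('top','top1');snap('scene','scene1')
E
```

```text
t 1.475 tcp [ 0.4565 -0.2188  0.1198] yaw 81.88 F [-0.33 -0.01 -0.05] w 0.7493482601594385
shift cm [0.1  0.04 9.68] rot [-0.03 -0.03 -0.12]
```

View pics/scene1.png

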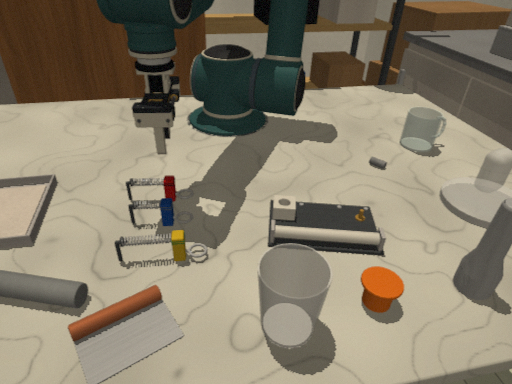

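>>> {"op": "servo_tool", "data": {
  "moves": [
    [[0.1,0,2],[0,0,0]],
    [[0.1,0,4.5],[0,0,0]],
    [[0.1,0,7],[0,0,0]],
    [[0.1,0,9],[0,0,0]],
    [[0.1,0,9.7],[0,0,0]],
    [[0.1,0,9.7],[0,0,0]]
  ]
}}

```text
clock: 2.33
eef_pos: [0.4565, -0.218, 0.0227]
ee_rot: [-0.001, 0.756, 0.655, 0.0]
force: [0.6, -0.4, 0.5]
gripper_width: 0.749
```

>>> {"op": "servo_tool", "data": {
  "moves": [
    [[0,0,0],[0,0,0]],
    [[0,0,0],[0,0,0]],
    [[0,0,0],[0,0,0]],
    [[0,0,0],[0,0,0]],
    [[0,0,0],[0,0,0]],
    [[0,0,0],[0,0,0]]
  ],
  "grip": 0,
  "force": 45
}}

```text
clock: 3.08
eef_pos: [0.4565, -0.218, 0.0228]
ee_rot: [-0.001, 0.756, 0.655, 0.0]
force: [0.5, -1.1, 1.3]
gripper_width: 0.296
```

```bash
python3 - <<'E'
from h import *
rel((.457,-.2178,.023),82)
snap('scene','scene2')
E
```

```text
t 3.075 tcp [ 0.4565 -0.218   0.0228] yaw 81.85 F [ 0.52 -1.11  1.28] w 0.2956778742862152
shift cm [ 0.03  0.04 -0.02] rot [-0.04 -0.04 -0.15]
```

View pics/scene2.png

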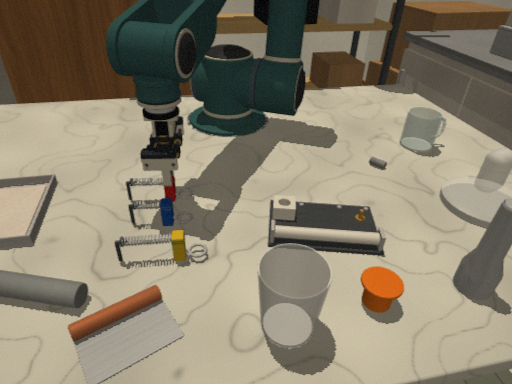

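>>> {"op": "servo_tool", "data": {
  "moves": [
    [[0,0,-2],[0,0,0]],
    [[0,0,-5],[0,0,0]],
    [[0,0,-8],[0,0,0]],
    [[0,0,-10],[0,0,0]],
    [[0,0,-10.2],[0,0,0]],
    [[0,0,-10.2],[0,0,0]]
  ]
}}

```text
clock: 3.88
eef_pos: [0.4563, -0.2179, 0.124]
ee_rot: [-0.001, 0.756, 0.655, -0.0]
force: [-0.7, 0.3, -2.1]
gripper_width: 0.295
```

```bash
python3 - <<'E'
from h import *
rel((.600,.1296,.115),73.05)
snap('scene','scene3');snap('top','top3')
E
```

```text
t 3.875 tcp [ 0.4563 -0.2179  0.124 ] yaw 81.85 F [-0.66  0.34 -2.05] w 0.2946486250244748
shift cm [36.43  9.3   0.92] rot [-0.09 -0.06  8.8 ]
```

View pics/scene3.png

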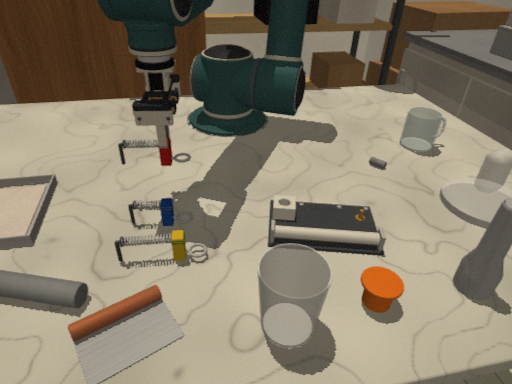

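View pics/top3.png

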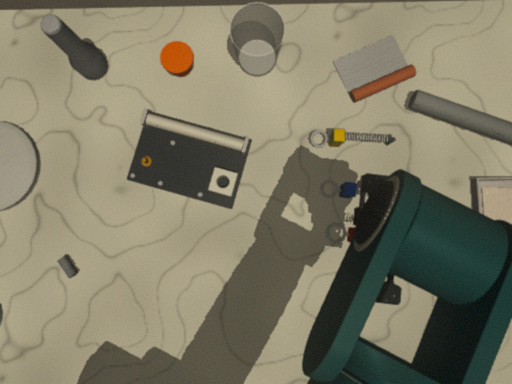

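>>> {"op": "servo_tool", "data": {
  "moves": [
    [[3,0.8,0],[0,0,1]],
    [[7,1.8,0],[0,0,2]],
    [[11.5,3,0],[0,0,3]],
    [[16,4.1,0.2],[0,0,4]],
    [[20.5,5.2,0.4],[0,0,5]],
    [[25,6.4,0.6],[0,0,6]],
    [[29.5,7.5,0.8],[0,0,7]],
    [[33,8.4,0.9],[0,0,8]],
    [[35.5,9,0.9],[0,0,8.6]],
    [[36.4,9.3,0.9],[0,0,8.8]],
    [[36.4,9.3,0.9],[0,0,8.8]],
    [[36.4,9.3,0.9],[0,0,8.8]]
  ]
}}

```text
clock: 5.48
eef_pos: [0.5996, 0.1284, 0.1147]
ee_rot: [-0.001, 0.804, 0.595, -0.0]
force: [-0.5, 0.2, -0.8]
gripper_width: 0.296
```

```bash
python3 - <<'E'
from h import *
rel((.600,.1296,.093),73.05)
im,d=snap('scene','scene4');im2,d=snap('top','top4')
c=cv2.resize(im[130:260,240:400],None,fx=4.8,fy=4.5,interpolation=cv2.INTER_CUBIC)
cv2.imwrite('pics/c4.png',c[:,:,::-1])
E
```

```text
t 5.475 tcp [0.5996 0.1284 0.1147] yaw 73.02 F [-0.48  0.17 -0.82] w 0.2955960432895903
shift cm [0.12 0.01 2.17] rot [-0.15 -0.04 -0.03]
```

View pics/c4.png

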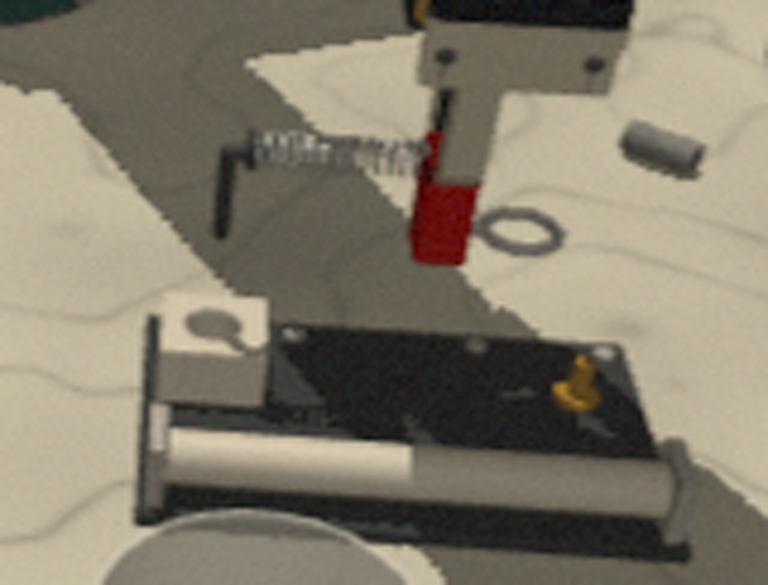

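View pics/top4.png

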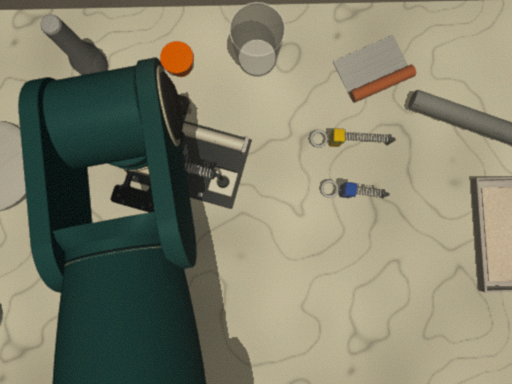

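```bash
python3 - <<'E'
from h import *
a=np.load('pics/top4.npz');im=a['im'];c=cv2.resize(im[140:210,170:260],None,fx=8,fy=8,interpolation=cv2.INTER_CUBIC)
cv2.imwrite('pics/c5.png',c[:,:,::-1])
print('hook scene on z.092',onz('scene',286,182,.092), 'hole check scene', onz('scene',214/4.8+240,323/4.5+130,.04))
P=cloud('scene',np.load('pics/scene4.npz')['d'])
for v in (168,172,176,179):
  print([P[v,u].round(3) for u in (285,286,287)])
u=np.array([np.cos(np.radians(73.02)),np.sin(np.radians(73.02))]);print('pred hook',np.array([.5996,.1284])-.098*u)
E
```

```text
hook scene on z.092 [0.57008979 0.03700501 0.092     ] hole check scene [0.57330738 0.03716699 0.04      ]
[array([0.573, 0.031, 0.131]), array([0.575, 0.032, 0.132]), array([0.575, 0.034, 0.131])]
[array([0.574, 0.031, 0.121]), array([0.574, 0.033, 0.121]), array([0.576, 0.035, 0.122])]
[array([0.578, 0.031, 0.113]), array([0.576, 0.033, 0.112]), array([0.575, 0.036, 0.111])]
[array([0.574, 0.033, 0.103]), array([0.576, 0.034, 0.104]), array([0.571, 0.038, 0.101])]
pred hook [0.57098029 0.03467214]
```

View pics/c5.png

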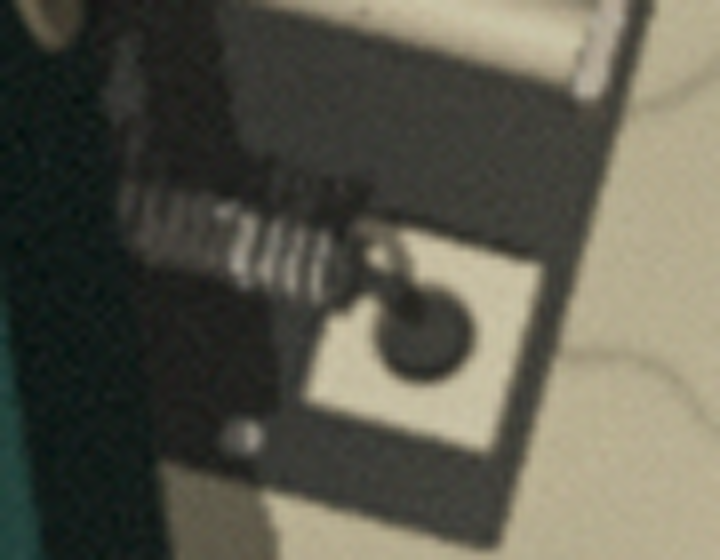

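>>> {"op": "servo_tool", "data": {
  "moves": [
    [[0.1,0,1.2],[0,0,0]],
    [[0.1,0,2.5],[0,0,0]],
    [[0.1,0,3.6],[0,0,0]],
    [[0.1,0,4.6],[0,0,0]],
    [[0.1,0,5.5],[0,0,0]],
    [[0.1,0,6.1],[0,0,0]],
    [[0.1,0,6.3],[0,0,0]],
    [[0.1,0,6.3],[0,0,0]]
  ]
}}

```text
clock: 6.58
eef_pos: [0.5999, 0.1296, 0.0521]
ee_rot: [-0.001, 0.804, 0.595, -0.0]
force: [0.4, -0.1, -0.4]
gripper_width: 0.294
```

```bash
python3 - <<'E'
from h import *
rel((.6227-.036*np.cos(np.radians(73.05)),.2042-.036*np.sin(np.radians(73.05)),.052),73.05)
im,d=snap('scene','scene6');im2,d=snap('top','top6')
c=cv2.resize(im[130:260,240:400],None,fx=4.8,fy=4.5,interpolation=cv2.INTER_CUBIC)
cv2.imwrite('pics/c6.png',c[:,:,::-1])
c=cv2.resize(im2[140:210,170:260],None,fx=8,fy=8,interpolation=cv2.INTER_CUBIC)
cv2.imwrite('pics/c7.png',c[:,:,::-1])
E
```

```text
t 6.575 tcp [0.5999 0.1296 0.0521] yaw 73.0 F [ 0.44 -0.06 -0.44] w 0.2942786030032391
shift cm [ 4.2  -0.    0.01] rot [-0.13 -0.06 -0.05]
```

View pics/c6.png

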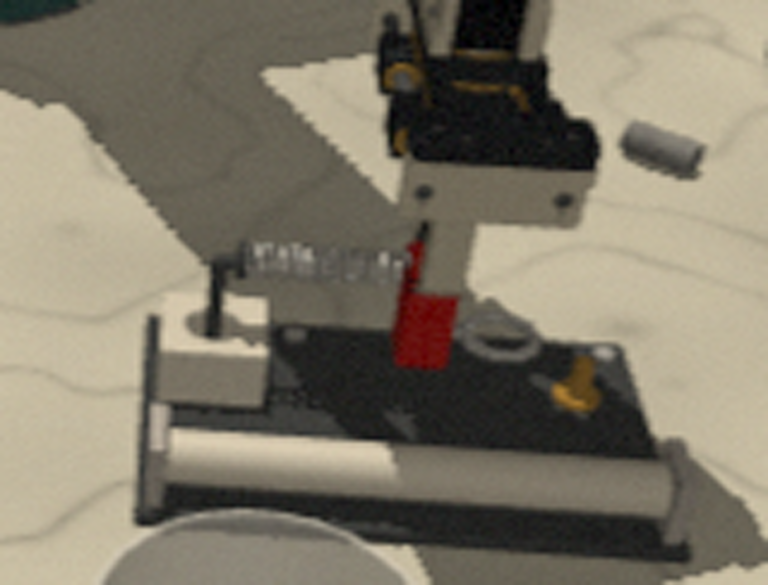

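View pics/c7.png

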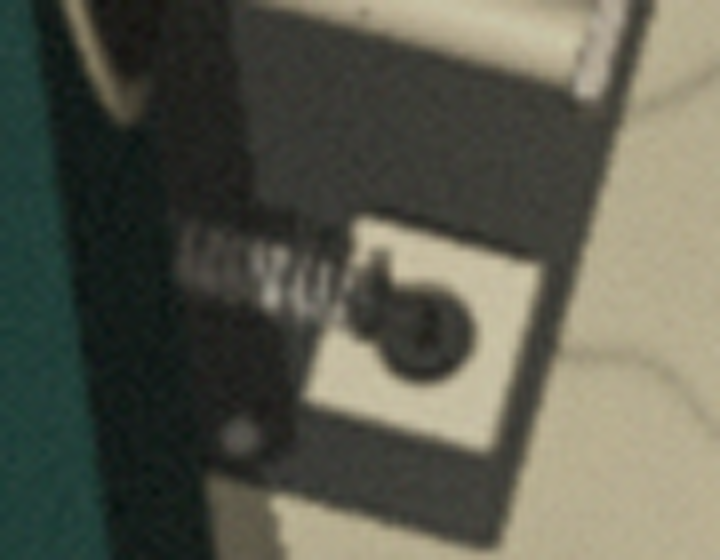

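>>> {"op": "servo_tool", "data": {
  "moves": [
    [[0.5,0,0],[0,0,0]],
    [[1,0,0],[0,0,0]],
    [[1.5,0,0],[0,0,0]],
    [[2,0,0],[0,0,0]],
    [[2.5,0,0],[0,0,0]],
    [[3,0,0],[0,0,0]],
    [[3.5,0,0],[0,0,0]],
    [[3.9,0,0],[0,0,0]],
    [[4.2,0,0],[0,0,0]],
    [[4.2,0,0],[0,0,0]],
    [[4.2,0,0],[0,0,0]]
  ]
}}

```text
clock: 8.05
eef_pos: [0.6122, 0.1696, 0.0523]
ee_rot: [-0.001, 0.804, 0.595, -0.0]
force: [-2.1, -5.4, -3.7]
gripper_width: 0.297
```

```bash
python3 - <<'E'
from h import *
rel((.6227-.036*np.cos(np.radians(73.05)),.2042-.036*np.sin(np.radians(73.05)),.0315),73.05)
im,d=snap('scene','scene8');im2,d=snap('top','top8')
c=cv2.resize(im[130:260,240:400],None,fx=4.8,fy=4.5,interpolation=cv2.INTER_CUBIC)
cv2.imwrite('pics/c8.png',c[:,:,::-1])
c=cv2.resize(im2[110:210,120:260],None,fx=5.5,fy=5.5,interpolation=cv2.INTER_CUBIC)
cv2.imwrite('pics/c9.png',c[:,:,::-1])
E
```

```text
t 8.05 tcp [0.6122 0.1696 0.0523] yaw 73.0 F [-2.09 -5.36 -3.75] w 0.2966819429150038
shift cm [ 0.01 -0.    2.08] rot [-0.11 -0.05 -0.05]
```

View pics/c8.png

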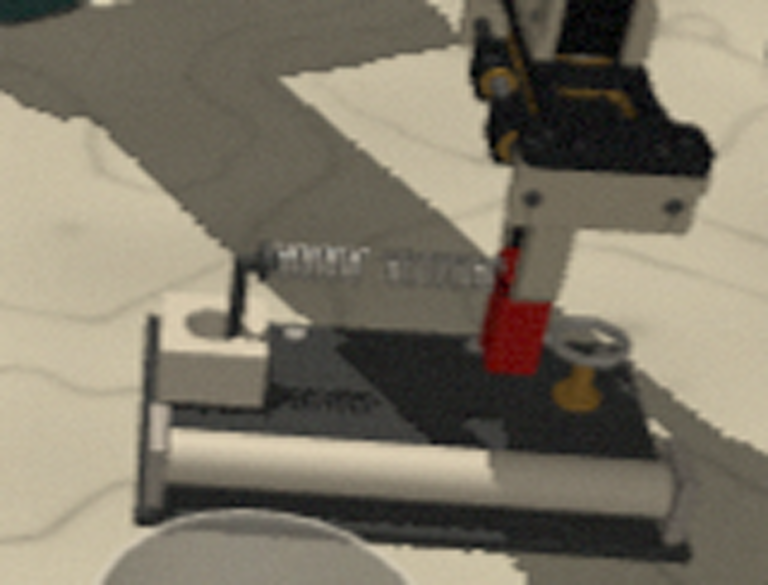

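View pics/c9.png

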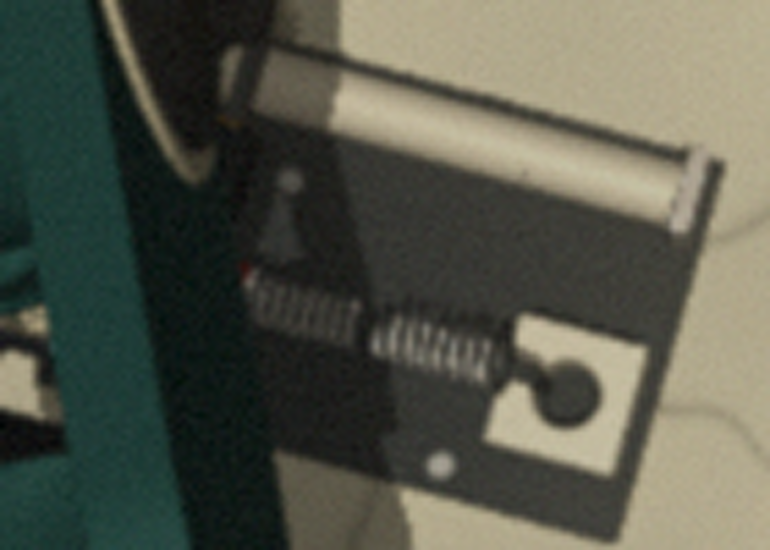

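```bash
python3 - <<'E'
from h import *
cv=lambda x,y:((x+.5)/4.8-.5+240,(y+.5)/4.5-.5+130)
print(onz('scene',*cv(590,342),.043), 'post top by scene',onz('scene',*cv(584,360),.032),'collar',onz('scene',*cv(578,398),.009))
E
```

```text
[0.62282008 0.20518287 0.043     ] post top by scene [0.62317527 0.2043463  0.032     ] collar [0.62535702 0.20515523 0.009     ]
```

>>> {"op": "servo_tool", "data": {
  "moves": [
    [[0,0,0.4],[0,0,0]],
    [[0,0,0.8],[0,0,0]],
    [[0,0,1.2],[0,0,0]],
    [[0,0,1.6],[0,0,0]],
    [[0,0,1.9],[0,0,0]],
    [[0,0,2.1],[0,0,0]],
    [[0,0,2.2],[0,0,0]],
    [[0,0,2.2],[0,0,0]]
  ]
}}

```text
clock: 9.15
eef_pos: [0.6126, 0.1698, 0.0315]
ee_rot: [-0.001, 0.804, 0.595, 0.0]
force: [-4.5, -3.6, 9.4]
gripper_width: 0.294
```

```bash
python3 - <<'E'
from h import *
rel((.6227-.036*np.cos(np.radians(73.05)),.2042-.036*np.sin(np.radians(73.05)),.0305),73.05)
im,d=snap('scene','scene10')
c=cv2.resize(im[130:260,240:400],None,fx=4.8,fy=4.5,interpolation=cv2.INTER_CUBIC)
cv2.imwrite('pics/c10.png',c[:,:,::-1])
E
```

```text
t 9.15 tcp [0.6126 0.1698 0.0315] yaw 73.0 F [-4.47 -3.63  9.36] w 0.29398066351788704
shift cm [-0.02 -0.04  0.1 ] rot [-0.06 -0.09 -0.05]
```

View pics/c10.png

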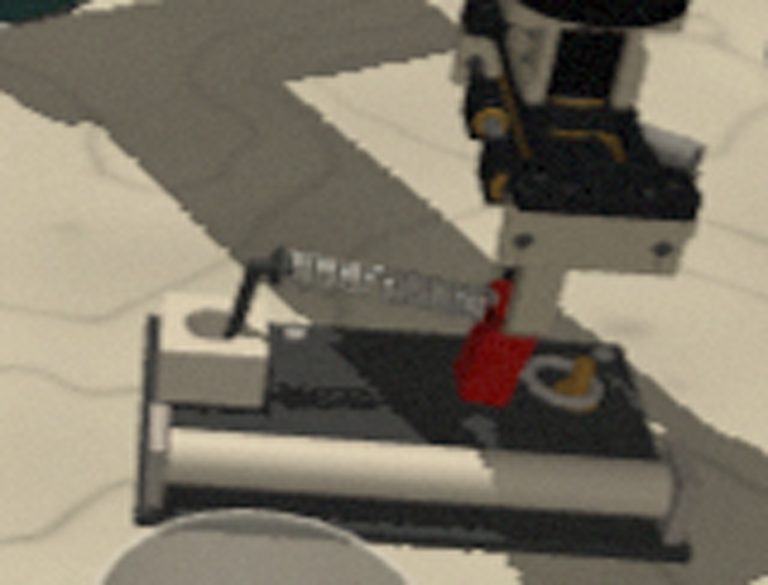

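```bash
cat >> h.py <<'E'
HOLE=np.array([.5714,.0359]);A=np.radians(73.05);U=np.array([np.cos(A),np.sin(A),0]);N=np.array([-np.sin(A),np.cos(A),0])
def inplane(u,v,off=0):
    o,d=ray('scene',u,v); p0=np.array([*HOLE,0])
    P=o+d*((p0-o)@N+off)/(d@N); return ((P-p0)@U*1000).round(1),(P[2]*1000).round(1)
def cr(x,y):return inplane((x+.5)/4.8-.5+240,(y+.5)/4.5-.5+130)
E
python3 - <<'E'
from h import *
for n,p in dict(coilfar=(283,262),coilnear=(488,300),legtop=(262,265),legbot=(232,332),ringL=(527,375),ringR=(602,390),posttop=(584,360)).items(): print(n,cr(*p))
print('level before:')
for n,p in dict(coilfar=(262,256),coilnear=(495,272),legtop=(240,260),legbot=(234,332)).items(): print(n,cr(*p))
E
```

```text
coilfar (np.float64(29.5), np.float64(79.8))
coilnear (np.float64(125.8), np.float64(64.8))
legtop (np.float64(20.1), np.float64(77.2))
legbot (np.float64(9.8), np.float64(35.0))
ringL (np.float64(151.8), np.float64(19.9))
ringR (np.float64(188.5), np.float64(13.4))
posttop (np.float64(176.4), np.float64(31.7))
level before:
coilfar (np.float64(19.6), np.float64(82.6))
coilnear (np.float64(126.2), np.float64(81.6))
legtop (np.float64(9.7), np.float64(79.4))
legbot (np.float64(10.8), np.float64(35.1))
```

>>> {"op": "servo_tool", "data": {
  "moves": [
    [[0,0,-0.3],[0,1.3,0]],
    [[0,0,-0.7],[0,3,0]],
    [[0,0,-1.1],[0,4.7,0]],
    [[0,0,-1.5],[0,6.4,0]],
    [[0,0,-1.9],[0,8.1,0]],
    [[0,0,-2.1],[0,9,0]],
    [[0,0,-2.1],[0,9,0]]
  ],
  "force": 60,
  "grip": 0
}}

```text
clock: 10.07
eef_pos: [0.6126, 0.1695, 0.0526]
ee_rot: [-0.048, 0.801, 0.593, 0.064]
force: [-1.1, -4.0, -0.3]
gripper_width: 0.294
```

```bash
python3 - <<'E'
from h import *
rel((.6227-.036*np.cos(np.radians(73.05)),.2042-.036*np.sin(np.radians(73.05)),.0305),73.05)
im,d=snap('scene','scene11')
c=cv2.resize(im[130:260,240:400],None,fx=4.8,fy=4.5,interpolation=cv2.INTER_CUBIC)
cv2.imwrite('pics/c11.png',c[:,:,::-1])
E
```

```text
t 10.075 tcp [0.6126 0.1695 0.0526] yaw 72.96 F [-1.08 -3.98 -0.33] w 0.29415080944123506
shift cm [-0.34 -0.04  2.18] rot [-0.05 -9.14 -0.08]
```

View pics/c11.png

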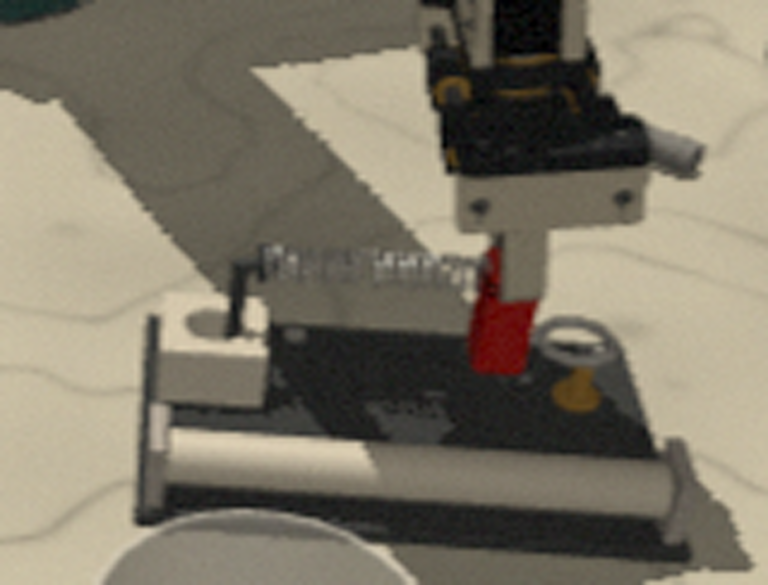

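>>> {"op": "servo_tool", "data": {
  "moves": [
    [[-0.6,0,-0.1],[0,0,0]],
    [[-1.2,0,-0.2],[0,0,0]],
    [[-1.8,0,-0.3],[0,0,0]],
    [[-2.4,0,-0.4],[0,0,0]],
    [[-3,0,-0.5],[0,0,0]],
    [[-3.5,0,-0.56],[0,0,0]],
    [[-3.75,0,-0.6],[0,0,0]],
    [[-3.77,0,-0.5],[0,2,0]],
    [[-3.8,0,-0.35],[0,4,0]],
    [[-3.8,0,-0.25],[0,6,0]],
    [[-3.8,0,-0.25],[0,6,0]]
  ]
}}

```text
clock: 11.5
eef_pos: [0.6012, 0.1328, 0.0486]
ee_rot: [-0.079, 0.797, 0.589, 0.106]
force: [0.2, 0.1, -1.4]
gripper_width: 0.296
```

```bash
python3 - <<'E'
from h import *
rel((.6227-.036*np.cos(np.radians(73.05)),.2042-.036*np.sin(np.radians(73.05)),.0305),73.05)
im,d=snap('scene','scene12');im2,d=snap('top','top12')
c=cv2.resize(im[130:260,240:400],None,fx=4.8,fy=4.5,interpolation=cv2.INTER_CUBIC)
cv2.imwrite('pics/c12.png',c[:,:,::-1])
E
```

```text
t 11.5 tcp [0.6012 0.1328 0.0486] yaw 72.9 F [ 0.19  0.11 -1.43] w 0.2957628333607201
shift cm [ 3.25 -0.04  2.75] rot [ -0.08 -15.15  -0.14]
```

View pics/c12.png

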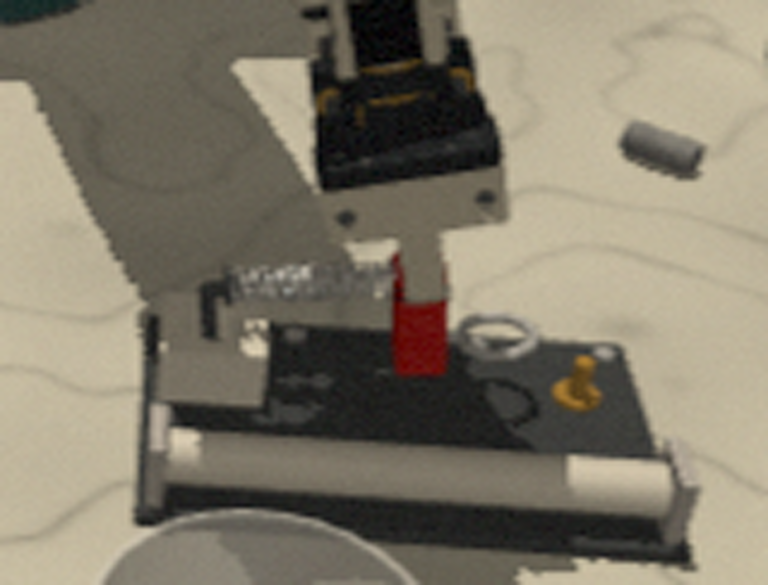

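```bash
python3 - <<'E'
from h import *
for n,p in dict(coilfar=(232,283),coilnear=(388,277),legtop=(210,285),ringL=(458,332),ringR=(538,338),posttop=(584,360)).items(): print(n,cr(*p))
E
```

```text
coilfar (np.float64(7.2), np.float64(65.3))
coilnear (np.float64(78.4), np.float64(74.8))
legtop (np.float64(-2.9), np.float64(63.3))
ringL (np.float64(115.3), np.float64(44.1))
ringR (np.float64(152.7), np.float64(43.5))
posttop (np.float64(176.4), np.float64(31.7))
```

>>> {"op": "servo_tool", "data": {
  "moves": [
    [[0.5,0,0.14],[0,0,0]],
    [[1,0,0.27],[0,0,0]],
    [[1.5,0,0.41],[0,0,0]],
    [[2,0,0.54],[0,0,0]],
    [[2.5,0,0.68],[0,0,0]],
    [[3,0,0.81],[0,0,0]],
    [[3.5,0,0.95],[0,0,0]],
    [[3.9,0,1.06],[0,0,0]],
    [[4.05,0,1.1],[0,0,0]],
    [[4.05,0,1.1],[0,0,0]],
    [[4.05,0,1.1],[0,0,0]]
  ]
}}

```text
clock: 12.98
eef_pos: [0.6138, 0.1732, 0.0488]
ee_rot: [-0.078, 0.797, 0.589, 0.105]
force: [-1.7, -5.3, -0.1]
gripper_width: 0.292
```

```bash
python3 - <<'E'
from h import *
rel((.6227-.036*np.cos(np.radians(73.05)),.2042-.036*np.sin(np.radians(73.05)),.0305),73.05)
im,d=snap('scene','scene13')
c=cv2.resize(im[130:260,240:400],None,fx=4.8,fy=4.5,interpolation=cv2.INTER_CUBIC)
cv2.imwrite('pics/c13.png',c[:,:,::-1])
E
```

```text
t 12.975 tcp [0.6138 0.1732 0.0488] yaw 72.94 F [-1.65 -5.26 -0.14] w 0.29231562869140737
shift cm [-0.84 -0.05  1.68] rot [ -0.05 -15.09  -0.1 ]
```

View pics/c13.png

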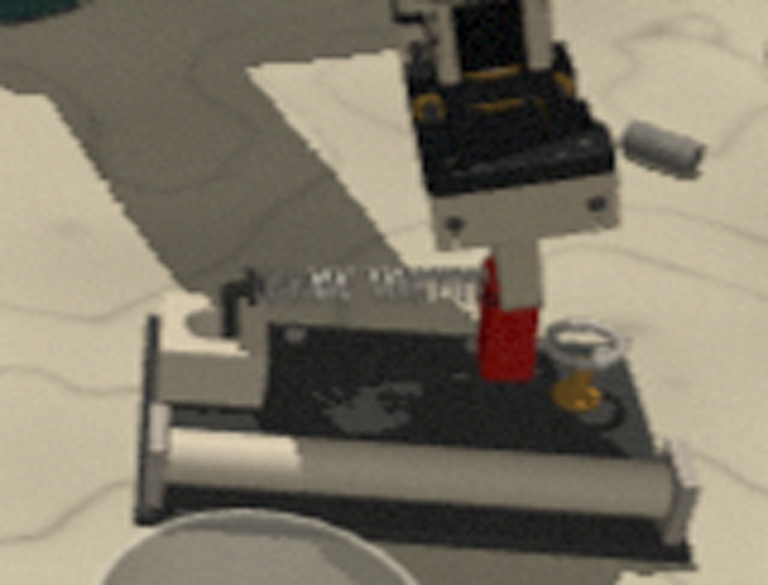

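```bash
python3 - <<'E'
from h import *
for n,p in dict(coilfar=(262,286),coilnear=(482,285),legtop=(238,285),ringL=(548,340),ringR=(625,343),posttop=(586,367)).items(): print(n,cr(*p))
E
```

```text
coilfar (np.float64(21.3), np.float64(64.6))
coilnear (np.float64(121.6), np.float64(73.5))
legtop (np.float64(10.1), np.float64(64.3))
ringL (np.float64(157.5), np.float64(42.7))
ringR (np.float64(192.9), np.float64(43.9))
posttop (np.float64(178.1), np.float64(27.4))
```

>>> {"op": "servo_tool", "data": {
  "moves": [
    [[-0.03,0,0.3],[0,-1.1,0]],
    [[-0.06,0,0.6],[0,-2.2,0]],
    [[-0.1,0,0.9],[0,-3.3,0]],
    [[-0.14,0,1.2],[0,-4.4,0]],
    [[-0.17,0,1.45],[0,-5.3,0]],
    [[-0.2,0,1.65],[0,-6,0]],
    [[-0.22,0,1.75],[0,-6.4,0]],
    [[-0.22,0,1.75],[0,-6.4,0]]
  ]
}}

```text
clock: 14.02
eef_pos: [0.6146, 0.1755, 0.0316]
ee_rot: [-0.045, 0.802, 0.593, 0.061]
force: [-2.6, -5.0, 1.6]
gripper_width: 0.291
```

```bash
python3 - <<'E'
from h import *
rel((.6227-.036*np.cos(np.radians(73.05)),.2042-.036*np.sin(np.radians(73.05)),.0305),73.05)
im,d=snap('scene','scene14')
c=cv2.resize(im[130:260,240:400],None,fx=4.8,fy=4.5,interpolation=cv2.INTER_CUBIC)
cv2.imwrite('pics/c14.png',c[:,:,::-1])
E
```

```text
t 14.025 tcp [0.6146 0.1755 0.0316] yaw 72.96 F [-2.63 -5.04  1.64] w 0.2910981068615145
shift cm [-0.63 -0.06  0.02] rot [-0.05 -8.68 -0.09]
```

View pics/c14.png

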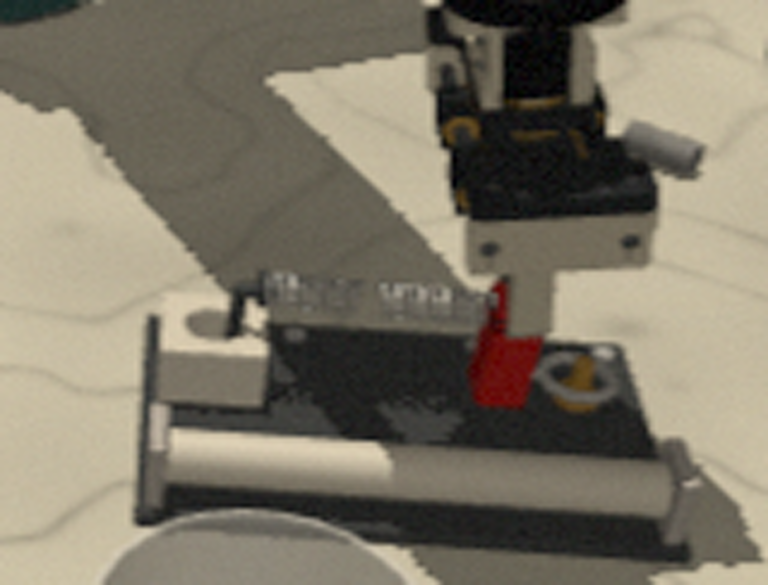

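```bash
python3 - <<'E'
from h import *
for n,p in dict(coilfar=(265,287),coilnear=(490,299),legtop=(243,290),ringL=(537,373),ringR=(622,381),ringT=(580,352),ringB=(578,404),posttop=(584,360)).items(): print(n,cr(*p))
cv=lambda x,y:((x+.5)/4.8-.5+240,(y+.5)/4.5-.5+130)
print('ring c',onz('scene',*cv(579,377),.024))
E
```

```text
coilfar (np.float64(22.7), np.float64(64.1))
coilnear (np.float64(126.6), np.float64(65.4))
legtop (np.float64(12.7), np.float64(61.5))
ringL (np.float64(156.2), np.float64(21.6))
ringR (np.float64(196.5), np.float64(20.0))
ringT (np.float64(173.5), np.float64(36.5))
ringB (np.float64(179.1), np.float64(3.3))
posttop (np.float64(176.4), np.float64(31.7))
ring c [0.62646792 0.20187139 0.024     ]
```

>>> {"op": "servo_tool", "data": {
  "moves": [
    [[-0.01,0,0.1],[0,0,0]],
    [[-0.03,0,0.2],[0,0,0]],
    [[-0.04,0,0.3],[0,0,0]],
    [[-0.05,0,0.35],[0,0,0]],
    [[-0.05,0,0.35],[0,0,0]]
  ]
}}

```text
clock: 14.7
eef_pos: [0.6154, 0.1756, 0.0312]
ee_rot: [-0.045, 0.802, 0.593, 0.062]
force: [-12.3, -9.8, 27.3]
gripper_width: 0.293
```

```bash
python3 - <<'E'
from h import *
rel((.6227-.036*np.cos(np.radians(73.05)),.2042-.036*np.sin(np.radians(73.05)),.0305),73.05)
im,d=snap('scene','scene15')
c=cv2.resize(im[130:260,240:400],None,fx=4.8,fy=4.5,interpolation=cv2.INTER_CUBIC)
cv2.imwrite('pics/c15.png',c[:,:,::-1])
E
```

```text
t 14.7 tcp [0.6154 0.1756 0.0312] yaw 72.97 F [-12.27  -9.84  27.27] w 0.29349326021136896
shift cm [-0.66 -0.13 -0.03] rot [ 0.06 -8.76 -0.08]
```

View pics/c15.png

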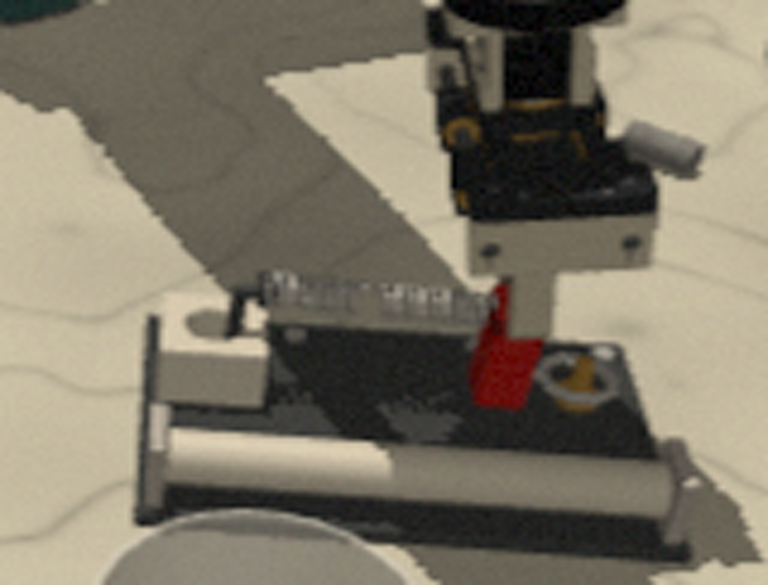

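>>> {"op": "servo_tool", "data": {
  "moves": [
    [[0,0,-0.1],[0,0,0]],
    [[0,0,-0.2],[0,0,0]],
    [[0,0,-0.2],[0,0,0]]
  ]
}}

```text
clock: 15.12
eef_pos: [0.6151, 0.1753, 0.0332]
ee_rot: [-0.045, 0.802, 0.593, 0.062]
force: [-2.5, -4.8, -0.0]
gripper_width: 0.296
```

```bash
python3 - <<'E'
from h import *
rel((.6227-.036*np.cos(np.radians(73.05)),.2042-.036*np.sin(np.radians(73.05)),.0305),73.05)
E
```

```text
t 15.125 tcp [0.6151 0.1753 0.0332] yaw 72.95 F [-2.46 -4.79 -0.04] w 0.29550110785038347
shift cm [-0.65 -0.12  0.17] rot [ 0.04 -8.76 -0.1 ]
```

>>> {"op": "servo_tool", "data": {
  "moves": [
    [[-0.15,0,0.05],[0,0,0]],
    [[-0.3,0,0.08],[0,0,0]],
    [[-0.5,0,0.08],[0,0,0]],
    [[-0.6,0,0.08],[0,0,0]],
    [[-0.6,0,0.08],[0,0,0]]
  ]
}}

```text
clock: 15.75
eef_pos: [0.6135, 0.1697, 0.0316]
ee_rot: [-0.045, 0.802, 0.593, 0.062]
force: [-2.2, -4.0, 1.5]
gripper_width: 0.297
```

```bash
python3 - <<'E'
from h import *
rel((.6227-.036*np.cos(np.radians(73.05)),.2042-.036*np.sin(np.radians(73.05)),.0305),73.05)
im,d=snap('scene','scene16')
c=cv2.resize(im[130:260,240:400],None,fx=4.8,fy=4.5,interpolation=cv2.INTER_CUBIC)
cv2.imwrite('pics/c16.png',c[:,:,::-1])
E
```

```text
t 15.75 tcp [0.6135 0.1697 0.0316] yaw 72.95 F [-2.24 -4.02  1.54] w 0.2972974517167197
shift cm [-0.05 -0.12  0.1 ] rot [ 0.05 -8.76 -0.1 ]
```

View pics/c16.png

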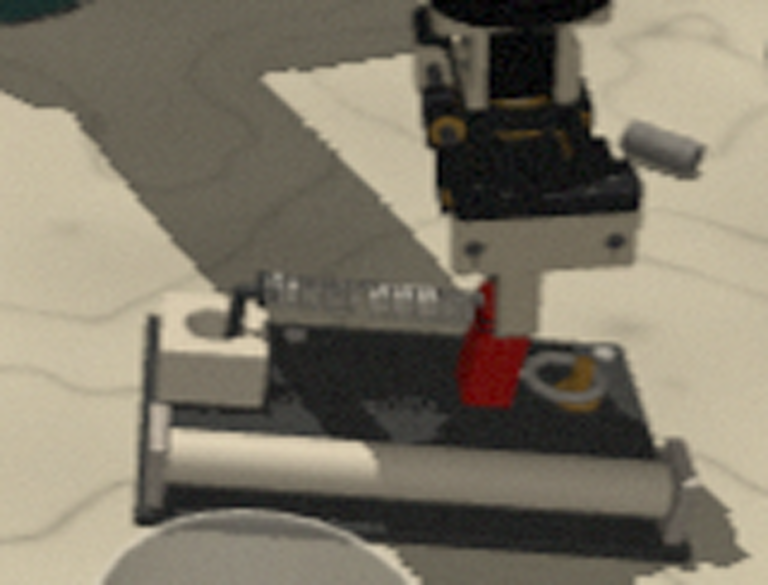

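>>> {"op": "servo_tool", "data": {
  "moves": [
    [[0,0,0],[0,0,0]],
    [[0,0,0],[0,0,0]],
    [[0,0,0],[0,0,0]],
    [[0,0,0],[0,0,0]]
  ],
  "grip": 0.7
}}

```text
clock: 16.3
eef_pos: [0.6135, 0.1699, 0.0316]
ee_rot: [-0.045, 0.802, 0.593, 0.062]
force: [-0.6, 0.3, 0.1]
gripper_width: 0.672
```

```bash
python3 - <<'E'
from h import *
rel((.6227-.036*np.cos(np.radians(73.05)),.2042-.036*np.sin(np.radians(73.05)),.0305),73.05)
im,d=snap('scene','scene17')
c=cv2.resize(im[130:260,240:400],None,fx=4.8,fy=4.5,interpolation=cv2.INTER_CUBIC)
cv2.imwrite('pics/c17.png',c[:,:,::-1])
E
```

```text
t 16.3 tcp [0.6135 0.1699 0.0316] yaw 72.96 F [-0.59  0.3   0.14] w 0.6722401529197267
shift cm [-0.06 -0.12  0.1 ] rot [ 0.05 -8.77 -0.1 ]
```

View pics/c17.png

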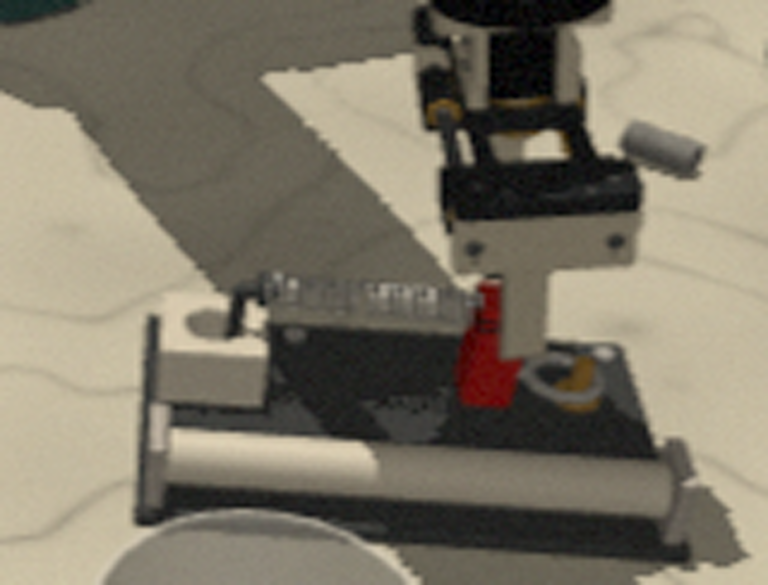

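>>> {"op": "servo_tool", "data": {
  "moves": [
    [[0.3,0,-2],[0,0,0]],
    [[0.8,0,-5],[0,0,0]],
    [[1.4,0,-9],[0,0,0]],
    [[2,0,-13],[0,0,0]],
    [[2.3,0,-15],[0,0,0]],
    [[2.3,0,-15],[0,0,0]]
  ]
}}

```text
clock: 17.1
eef_pos: [0.6138, 0.1698, 0.1849]
ee_rot: [-0.045, 0.802, 0.593, 0.063]
force: [0.7, 0.9, 0.7]
gripper_width: 0.702
```

>>> {"op": "servo_tool", "data": {
  "moves": [
    [[0,-4,0],[0,0,0]],
    [[0,-9,0],[0,0,0]],
    [[0,-13,0],[0,0,0]],
    [[0,-16,0],[0,0,0]],
    [[0,-16,0],[0,0,0]]
  ]
}}

```text
clock: 17.73
eef_pos: [0.4592, 0.2171, 0.1831]
ee_rot: [-0.045, 0.801, 0.593, 0.062]
force: [0.5, 0.1, 0.2]
gripper_width: 0.698
```

```bash
python3 - <<'E'
from h import *
rel((.6,.2,.2),73.05)
im,d=snap('scene','scene18');im2,d=snap('top','top18')
c=cv2.resize(im[130:260,240:400],None,fx=4.8,fy=4.5,interpolation=cv2.INTER_CUBIC)
cv2.imwrite('pics/c18.png',c[:,:,::-1])
c=cv2.resize(im2[110:210,120:260],None,fx=5.5,fy=5.5,interpolation=cv2.INTER_CUBIC)
cv2.imwrite('pics/c19.png',c[:,:,::-1])
E
```

```text
t 17.725 tcp [0.4592 0.2171 0.1831] yaw 73.05 F [0.51 0.07 0.25] w 0.6984758612209967
shift cm [ 2.7  13.96 -1.27] rot [ 0.11 -8.8  -0.01]
```

View pics/c18.png

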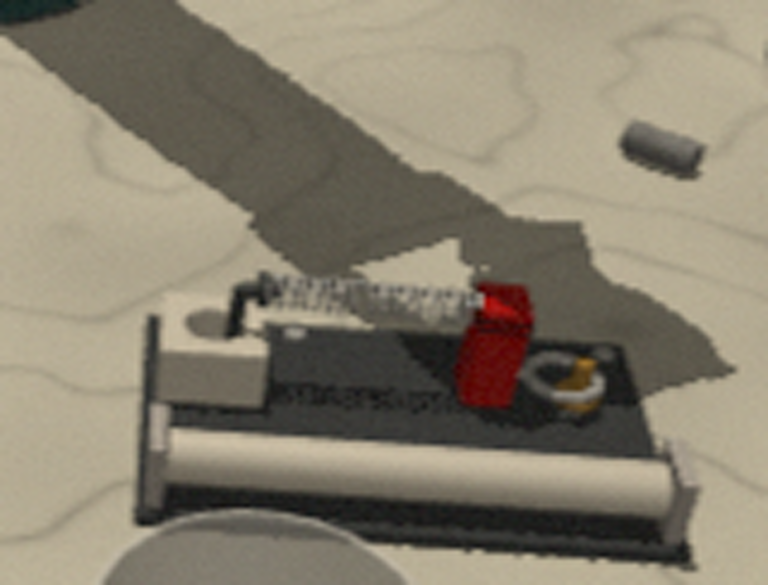

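View pics/c19.png

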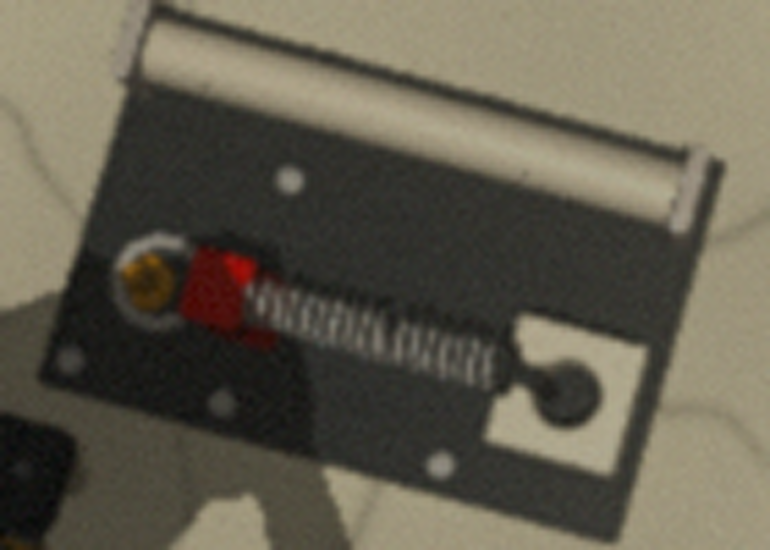

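```bash
python3 - <<'E'
from h import *
for n,p in dict(coilfar=(265,284),coilnear=(480,298),legtop=(243,288),ringL=(520,373),ringR=(607,382),posttop=(584,362)).items(): print(n,cr(*p))
P=cloud('top',np.load('pics/top18.npz')['d'])[110:210,120:260].reshape(-1,3)
p0=np.array([*HOLE,0]);s=(P-p0)@U;t=(P-p0)@N
for a in range(-5,210,10):
    m=(abs(s*1000-a)<5)&(abs(t)<.009);print(a,np.percentile(P[m,2],[50,90,98]).round(4)*1000)
m=(abs(t)<.012)&(P[:,2]>.055)&(s>.11)&(s<.16);
G=np.c_[s[m],t[m],np.ones(m.sum())];k=np.linalg.lstsq(G,P[m,2],rcond=None)[0];print('handle top n',m.sum(),k,'tilt deg',np.degrees(k[:2]),s[m].min(),s[m].max(),t[m].mean())
E
```

```text
coilfar (np.float64(22.6), np.float64(66.0))
coilnear (np.float64(122.0), np.float64(65.6))
legtop (np.float64(12.6), np.float64(62.7))
ringL (np.float64(148.3), np.float64(20.9))
ringR (np.float64(189.7), np.float64(18.7))
posttop (np.float64(176.6), np.float64(30.4))
-5 [ 8.  10.  10.2]
5 [ 8.9 55.7 65.5]
15 [51.  68.8 71.7]
25 [70.2 73.1 74. ]
35 [65.7 72.7 73.6]
45 [63.  71.4 72.7]
55 [58.5 71.7 72.4]
65 [63.8 70.9 72. ]
75 [60.7 70.9 72. ]
85 [59.8 69.4 71.2]
95 [62.2 69.1 70.1]
105 [58.  69.2 70.2]
115 [54.1 68.3 69.6]
125 [67.9 70.2 70.6]
135 [68.1 69.3 70.6]
145 [67.3 68.1 69.6]Traceback (most recent call last):
  File "<stdin>", line 6, in <module>
    return _quantile_unchecked(
        a, q, axis, out, overwrite_input, method, keepdims, weights)
    return _ureduce(a,
                    func=_quantile_ureduce_func,
    ...<5 lines>...
                    overwrite_input=overwrite_input,
                    method=method)
    r = func(a, **kwargs)
    result = _quantile(arr,
                       quantiles=q,
    ...<2 lines>...
                       out=out,
                       weights=wgt)
    slices_having_nans = np.isnan(arr[-1, ...])
                                  ~~~^^^^^^^^^
IndexError: index -1 is out of bounds for axis 0 with size 0
```

```bash
python3 -c "
from station import *
print(finish_job(), get_state()['clock'])"
```

```text
the job is handed in; nothing more can be done
the job is handed in; nothing more can be done
```

The red spring is now stretched between the hole in the white block and the brass post. It is released, the gripper is clear of it, and the job was handed in about 18 s into the 38 s allowed.

**First try failed:** friction against the hole wall held the hook up, and the spring tilted about 9° when I lowered the ring. I raised the ring off the post, slackened the spring and lowered the hook end deep into the hole. Then I stretched it again and lowered the ring.

**Force:** the highest wrist reading I saw was about 32 N, when I pushed the handle down onto the plate. I eased off before letting go.

**Last checks from the images:**

| Check | Measured | Limit |
|---|---|---|
| Hook depth in the hole | about 26 mm | at least 18 mm |
| Hook distance from the hole's axis | about 10 mm | 14 mm |
| Ring centre distance from the post | about 7 mm | 16 mm |
| Ring-to-hook length | about 159 mm | at least 148 mm |
| Tilt, hook end high | about 2.6° | 11° |

The handle top measured about 68.5 mm high, which is where it should be with the foot standing on the plate.

**Not confirmed:** my last script stopped before its separate tilt check on the handle top, so the tilt figure comes only from the coil's slope in the depth image. The scene camera's outline of the coil looked nearly level, which is a small disagreement and still within the limit.

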